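Count along the rack and push the pick tin into the third gap

ROBOT

A 6-joint arm with a two-finger parallel gripper is mounted at the origin on the work surface. World frame = base frame: x ahead of the robot, y to its left, z up, the work surface at z = 0. Lengths are in m, angles in rad, forces in N, time in s.
With the tool pointing down it reaches from about 0.275 to 0.825 m from the base axis. Payload 4.9 kg.
Tool frame: the origin (TCP) lies midway between the tips of the shut fingers; the grasp point (between the pads) lies 19 mm behind it (grip_point_offset is the distance from the TCP to the grasp point, in m); z points along the fingers, y is the line along which they close (so a half turn about z gives the same grasp; the last joint's range is limited). The gripper opens to 85 mm and grips with 20 to 120 N. Pads are 22 mm wide; open, the fingers measure 114 mm over their backs; the gripper's body (76 mm by 85 mm) begins 54 mm behind the grasp point. The pads swing forward as they close: fully open they stand 13 mm farther back than shut.
Start: joints at [1, 0.326, -0.193, 1.052, 0, 1.437], TCP at [0.233, 0.498, 0.231] pointing down, gripper open.
Joint ranges: [-2.65, 2.65], [-0.97, 1.79], [-1.3, 1.35], [-1.93, 2.1], [-1.47, 1.37], [-3.14, 3.14]. Speed limits (rad/s): [2.57, 2.57, 3.14, 3.14, 3.14, 3.14].

INTERFACE

Orientations are given as a rotation vector (axis times angle).
In Python, from cell import * gives the robot as it stands. Calls block until the motion is done:
- movep(position, orientation): joint-space move of the TCP to a pose.
- move_l(position, velocity=0.15, rot=None, until_force=None): straight line of the TCP; rot=None keeps the orientation; velocity is the mean speed in m/s. With until_force (N) it stops when the force on the tool has changed by that much, and returns True; else False.
- set_joints(angles): joint-space move.
- let_go() and grab(newtons=None): open the fingers fully, or close them until they stop; newtons is the grip in N (None keeps the last).
- sleep(seconds).
- ik(position, orientation): joint angles nearest the present ones, or None.
- get_state(): the state.
- grab_frame(name): name is "scene" or "top" or "wrist"; returns a dict with "img" (420x560x3 uint8, red, green, blue), "fx", "fy", "cx", "cy" (pixels), "k1" (the pictures are not rectified: a ray, as slopes to the right and down, at radius r is drawn at 1 + k1 r^2 times it, then the intrinsics apply), "cam_to_world" (4x4, takes a point from camera to world coordinates); the wrist camera has in their place "T_tool_cam" (4x4, takes a point from camera to tool coordinates, whose origin is the TCP and whose axes are the flange's). Camera axes: x right, y down, z forward; pixel columns grow to the right and rows downward; lengths in m; the calibration is good to about 2 mm. A picture is of the moment at which its call begins: read the wrist's pose just before it. There is no depth.
A pose or a line that the arm cannot do raises MotionError and nothing moves.
- sign_off(): hands the job in; it is judged then, once.
Trained networks look in the newest picture that a camera, given by its name, has taken for a name from the list of things; names that differ only in an ending like _2 or _b are one class to them, and where a whole thing is asked for, a point or a joint stands for the part that bears it (a point fixed in the world has none). Each returns a list of dicts, best first, with "score" (0 to 1); they miss things now and then, are a little off and sometimes report something else, mostly with a low value. They report only what shows in the picture. A call takes as long as a camera call. They do not tell look-alikes from the thing itself.
- spot_in(camera, name): "centre" ([column, row] in pixels, amid what is visible of it).
- silhouettes(camera, name): "mask" (420x560 bool, what is visible of it) and "centre" ([column, row] in pixels, amid what is visible of it).
- tip_of(camera, name): "centre" ([column, row] in pixels: a listed point, or the origin of a listed thing).
The state is a dict: "clock": time; "q": joint angles; "joint_velocities": joint speeds; "tau": joint torques, N m; "position": TCP position; "eef_rot": TCP orientation; "contact_force": force on the tool from outside, world axes, zero at the start; "wrist_torque": the same for the moment, N m; "finger_gap": opening from 0.0 (shut) to 1.0 (fully open); "grasp_force": force on a finger pad.
Only numpy, scipy, OpenCV 4.12 (cv2) and the standard library are available. Lean on these libraries where they do the work, as an engineer would, in place of code of your own. Each camera call takes 0.05 s, during which the arm holds its last target. There are 200 camera calls.

TASK

With the fingers shut, touch the steel rail on top of the divider rack over the first gap at the sugar-pot end and run a fingertip along it, counting the gaps, until you are over the third one. Then push the orange cocktail-pick tin along the tray into that third gap, fully home against the back of the rack, without picking it up. Leave everything else where it is.

Things in the scene. Friction and masses are not known exactly. Their poses are not given: they have to be found in the camera images.
- rack: fixed divider rack on the white tray: six side-by-side gaps between two light-wood end cheeks (12 mm) and five navy plates (4 mm, front edges rounded, 6 mm). 308 mm wide, 47 mm high, open mouth towards the robot, no floor. Origin: on the tray floor, mid-mouth, at the plates' front edges; +x into the gaps, +y along the row to the robot's left. Gap centres at y = 120, 72, 24, -24, -72, -120 mm, 42 mm clear
- rack_back (a point): middle of the rack's closed back, 56 mm behind the mouth, 20 mm above the tray floor, between the two middle gaps: the stop for whatever is pushed into a gap. The tray floor under rack and tin is flat and smooth, 10 mm above the work surface; the tray's rim is 25 mm above that floor
- rail_a: smooth steel spacer tube over gap 1 counted from the rack's +y end (gap 6 from its -y end), part of the rail across the top of the mouth; 45 mm long (y), 10 mm in diameter; origin on its axis at mid-length, 45 mm above the tray floor (top 50 mm, underside 40 mm), 8 mm inside the mouth. Tubes are level and in line, with a groove 3 mm wide and deep over each plate
- rail_b: smooth steel spacer tube over gap 2 counted from the rack's +y end (gap 5 from its -y end), part of the rail across the top of the mouth; 45 mm long (y), 10 mm in diameter; origin on its axis at mid-length, 45 mm above the tray floor (top 50 mm, underside 40 mm), 8 mm inside the mouth. Tubes are level and in line, with a groove 3 mm wide and deep over each plate
- rail_c: smooth steel spacer tube over gap 3 counted from the rack's +y end (gap 4 from its -y end), part of the rail across the top of the mouth; 45 mm long (y), 10 mm in diameter; origin on its axis at mid-length, 45 mm above the tray floor (top 50 mm, underside 40 mm), 8 mm inside the mouth. Tubes are level and in line, with a groove 3 mm wide and deep over each plate
- rail_d: smooth steel spacer tube over gap 4 counted from the rack's +y end (gap 3 from its -y end), part of the rail across the top of the mouth; 45 mm long (y), 10 mm in diameter; origin on its axis at mid-length, 45 mm above the tray floor (top 50 mm, underside 40 mm), 8 mm inside the mouth. Tubes are level and in line, with a groove 3 mm wide and deep over each plate
- rail_e: smooth steel spacer tube over gap 5 counted from the rack's +y end (gap 2 from its -y end), part of the rail across the top of the mouth; 45 mm long (y), 10 mm in diameter; origin on its axis at mid-length, 45 mm above the tray floor (top 50 mm, underside 40 mm), 8 mm inside the mouth. Tubes are level and in line, with a groove 3 mm wide and deep over each plate
- rail_f: smooth steel spacer tube over gap 6 counted from the rack's +y end (gap 1 from its -y end), part of the rail across the top of the mouth; 45 mm long (y), 10 mm in diameter; origin on its axis at mid-length, 45 mm above the tray floor (top 50 mm, underside 40 mm), 8 mm inside the mouth. Tubes are level and in line, with a groove 3 mm wide and deep over each plate
- pick_tin: cocktail-pick tin, loose, flat on the tray in front of the rack: orange body, copper lid, 66 mm long (its x), 36 mm wide (its y), 28 mm high, about 0.1 kg; origin under its centre on the tray floor; ends alike, either may go first. Fully home its centre lies 23 mm inside the mouth and its outer end sticks out 10 mm. Slides easily (0.5 to 1.5 N), turns if pushed off centre
- sugar_pot: white lidded ceramic sugar pot with a blue knob and band, 78 mm in diameter, 87 mm high, standing beside one end of the rack (either one), about 65 mm out from the end cheek; origin under its centre. It marks the end to count from
- jigger: double-ended steel jigger (hourglass), 46 mm in diameter, 88 mm high, standing beside the other end of the rack; origin under its centre. Bystander
- tin_white: white tin of the same size, already home in the second gap from the rack's +y end; origin under its centre. Bystander
- tin_green: green tin of the same size, already home in the last gap at the rack's -y end; origin under its centre. Bystander
- muddler: dark wooden muddler, 210 mm long, 29 mm thick, lying on the tray near its left (+y) side, about along x; origin under its middle. Bystander
- shaker: clear cocktail shaker with a steel top, 88 mm in diameter, 196 mm high, standing on the trolley to the right (-y) of the trays; origin under its centre. Bystander
Things that resemble listed ones, but are neither listed nor needed, are in the scene too. Of the things like the pick_tin, leave any that is red; of the rest the larger one is meant. What is shaped like the sugar_pot but pink is not meant.

How it is judged:
On the way, in this order (a step that is already met when the one before it is completed fails the run):
1. a fingertip touches the rail over the first gap at the sugar-pot end (((y of sugar_pot in the frame of rack above 0 m and contact force between the fingers and rail_a above 0.3 N) or (y of sugar_pot in the frame of rack below 0 m and contact force between the fingers and rail_f above 0.3 N))), for 0.05 s.
2. the fingertip runs on along the rail past the plate between the first and second gaps (((y of sugar_pot in the frame of rack above 0 m and y of the grasp point in the frame of rack between 0.088 and 0.104 m and (contact force between the fingers and rail_a above 0.3 N or contact force between the fingers and rail_b above 0.3 N)) or (y of sugar_pot in the frame of rack below 0 m and y of the grasp point in the frame of rack between -0.104 and -0.088 m and (contact force between the fingers and rail_f above 0.3 N or contact force between the fingers and rail_e above 0.3 N)))), for 0.02 s.
3. the fingertip runs on along the rail past the plate between the second and third gaps (((y of sugar_pot in the frame of rack above 0 m and y of the grasp point in the frame of rack between 0.04 and 0.056 m and (contact force between the fingers and rail_b above 0.3 N or contact force between the fingers and rail_c above 0.3 N)) or (y of sugar_pot in the frame of rack below 0 m and y of the grasp point in the frame of rack between -0.056 and -0.04 m and (contact force between the fingers and rail_e above 0.3 N or contact force between the fingers and rail_d above 0.3 N)))), for 0.02 s.
4. the fingertip is on the rail over the third gap (((y of sugar_pot in the frame of rack above 0 m and y of the grasp point in the frame of rack between 0.005 and 0.039 m and contact force between the fingers and rail_c above 0.3 N) or (y of sugar_pot in the frame of rack below 0 m and y of the grasp point in the frame of rack between -0.039 and -0.005 m and contact force between the fingers and rail_d above 0.3 N))), for 0.05 s.
5. the orange tin is fully home in the third gap from the sugar-pot end (x of pick_tin in the frame of rack between 0.0185 and 0.028 m and angle between the x axis of pick_tin and the x axis of rack, either way round below 0.12 rad and angle between pick_tin's own z axis and vertical below 0.06 rad and ((y of sugar_pot in the frame of rack above 0 m and y of pick_tin in the frame of rack between 0.0185 and 0.0295 m) or (y of sugar_pot in the frame of rack below 0 m and y of pick_tin in the frame of rack between -0.0295 and -0.0185 m))), for 0.2 s.
At the end, for the whole second after the job is handed in: The orange tin lies flat and still in the third gap from the sugar-pot end, its centre at least 18.5 mm inside the mouth (23 mm is hard against the back), within 5.5 mm of the gap's centre line and 0.12 rad of square; every bystander upright and within 12 mm of its start (all of step 5 and linear speed of pick_tin below 0.01 m/s and height (world z) of pick_tin below 0.013 m and distance of each of sugar_pot, jigger, tin_white, tin_green, muddler, shaker from where it was at the start of the episode below 0.012 m and angle between each of sugar_pot, jigger, tin_white, tin_green, muddler, shaker's own z axis and vertical below 0.1 rad); the robot touches nothing.
It fails at once if the orange tin is lifted off the tray or tipped (height (world z) of pick_tin above 0.016 m or angle between pick_tin's own z axis and vertical above 0.2 rad).
It fails at once if the sugar pot or the jigger is moved or tipped (distance of any of sugar_pot, jigger from where it was at the start of the episode above 0.015 m or angle between any of sugar_pot, jigger's own z axis and vertical above 0.15 rad).
It fails at once if the white or the green tin is moved (distance of any of tin_white, tin_green from where it was at the start of the episode above 0.015 m or angle between any of tin_white, tin_green's own z axis and vertical above 0.15 rad).
It fails at once if the muddler or the shaker is moved or tipped (distance of any of muddler, shaker from where it was at the start of the episode above 0.015 m or angle between any of muddler, shaker's own z axis and vertical above 0.15 rad).
It also fails if it takes over 58 s, if anything falls off the work surface, if the arm or the gripper's body presses on something with over 40 N, if the wrist force passes 120 N, or if a joint passes its speed limit or range.

## Working session

There is one attempt and no reset: what is moved stays moved. The work goes in short steps, each a Python script; the robot and the scene stay as the last script left them, time stands still between calls to the robot, and variables do not carry over. Pictures are saved under pics/ and viewed, at most 10 in all, crops included, and the job is handed in when it is done.

```bash
mkdir -p pics; ls
cat > h.py <<'E'
from cell import *
import numpy as np, cv2
def save(f,n): cv2.imwrite('pics/'+n, f["img"][:,:,::-1])
def ray(f,uv,T=None):
    T=np.array(f["cam_to_world"] if T is None else T)
    K=np.array([[f["fx"],0,f["cx"]],[0,f["fy"],f["cy"]],[0,0,1.]])
    p=cv2.undistortPoints(np.array([[uv]],float),K,np.array([f["k1"],0,0,0.]))[0,0]
    d=T[:3,:3]@np.array([p[0],p[1],1]); return T[:3,3],d
def at(f,uv,z,T=None):
    o,d=ray(f,uv,T); return o+d*(z-o[2])/d[2]
def proj(f,P,T=None):
    T=np.array(f["cam_to_world"] if T is None else T)
    c=(np.array(P,float)-T[:3,3])@T[:3,:3]; s=c[...,:2]/c[...,2:]
    s=s*(1+f["k1"]*(s**2).sum(-1,keepdims=True))
    return s*[f["fx"],f["fy"]]+[f["cx"],f["cy"]]
E
python3 - <<'E'
from h import *
s=get_state();print(s["clock"],s["position"],s["eef_rot"],s["contact_force"])
for c in("top","scene"):
    f=grab_frame(c);save(f,c+'1.png');print(c,np.round(f["cam_to_world"],3).tolist(),f["fx"],f["k1"])
    for n in("rack","pick_tin","sugar_pot","jigger","tin_white","tin_green","muddler","rail_a","shaker"):
        print(n,[(np.round(d["centre"]).tolist(),round(d["score"],2)) for d in spot_in(c,n)][:7])
    print("rack tip",[(d["centre"],d["score"]) for d in tip_of(c,"rack")])
E
```

```text
pics
0.0 [0.23233704 0.4978727  0.23049292] [-6.80542342e-01 -3.06638082e+00  2.55663039e-03] [ 0.25414603  0.24865824 -0.87549962]
top [[-0.052, -0.975, 0.217, 0.207], [-0.999, 0.051, -0.013, -0.064], [0.002, -0.218, -0.976, 1.245], [0.0, 0.0, 0.0, 1.0]] 469.5521304050967 -0.06633035295793911
rack [([249.0, 143.0], 0.75)]
pick_tin [([431.0, 264.0], 0.88), ([355.0, 300.0], 0.6), ([272.0, 203.0], 0.54)]
sugar_pot [([121.0, 312.0], 0.76), ([167.0, 154.0], 0.57)]
jigger []
tin_white [([221.0, 154.0], 0.77)]
tin_green [([292.0, 150.0], 0.86)]
muddler [([133.0, 213.0], 0.6)]
rail_a [([276.0, 150.0], 0.62), ([223.0, 153.0], 0.52), ([237.0, 155.0], 0.39), ([328.0, 135.0], 0.23)]
shaker [([434.0, 153.0], 0.76)]
rack tip [([249.1, 159.7], 0.57)]
scene [[-0.547, 0.725, -0.418, 0.987], [0.837, 0.478, -0.266, 0.253], [0.007, -0.495, -0.869, 1.158], [0.0, 0.0, 0.0, 1.0]] 412.05453577377347 -0.04422034389706305
rack []
pick_tin [([212.0, 137.0], 0.6), ([281.0, 223.0], 0.58), ([293.0, 280.0], 0.29)]
sugar_pot [([335.0, 310.0], 0.57)]
jigger [([208.0, 238.0], 0.83)]
tin_white [([290.0, 281.0], 0.71)]
tin_green [([236.0, 249.0], 0.44)]
muddler [([392.0, 286.0], 0.96), ([234.0, 252.0], 0.62)]
rail_a [([281.0, 270.0], 0.61), ([267.0, 258.0], 0.6), ([310.0, 288.0], 0.55), ([250.0, 254.0], 0.47), ([292.0, 278.0], 0.4)]
shaker [([149.0, 171.0], 0.88)]
rack tip [([275.7, 271.1], 0.67)]
```

View pics/top1.png

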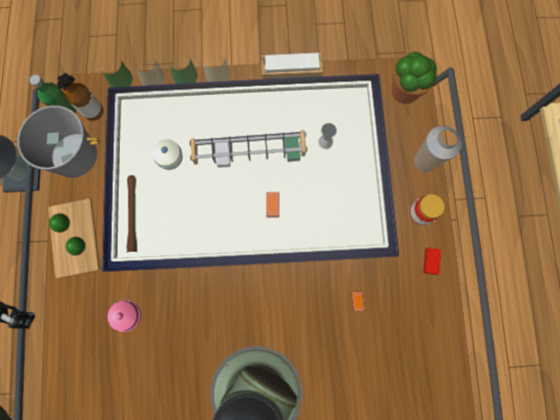

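View pics/scene1.png

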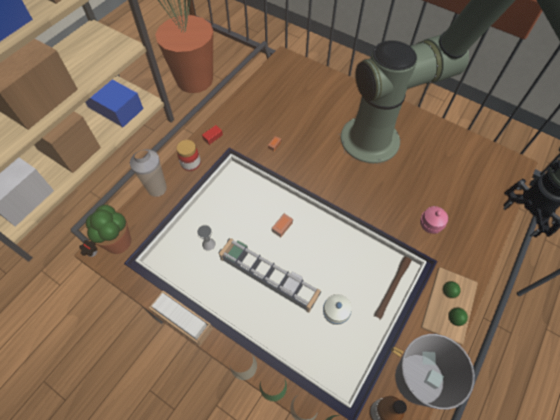

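Top view candidates for the tin: the orange one on the tray (272,204), a smaller orange one on the wood (358,300), and a red one (432,261). The larger orange tin on the tray fits. The white pot with the blue knob (167,154) is the sugar pot, and the pink one (123,316) is not. The sugar pot stands at the +y end. I'll move the wrist camera over the rack next, which also gives the confirming crop.

Run:
```python
from h import *
from scipy.spatial.transform import Rotation as R
f=grab_frame("top")
rk=at(f,(249.1,159.7),.01); tin=at(f,(272,204),.035); pot=at(f,(167,154),.06)
l=at(f,(195,150),.057); r=at(f,(304,143),.057)
print("rack",rk,"tin",tin,"pot",pot,"cheeks",l,r,np.linalg.norm(l-r), "small",at(f,(358,300),.02))
s=get_state(); T=R.from_rotvec(s["eef_rot"]).as_matrix(); print(T.round(3))
w=grab_frame("wrist"); print(np.round(w["T_tool_cam"],3).tolist(),w["fx"],w["k1"])
grab(20)
# tool y along world y
M=np.array([[1,0,0],[0,-1,0],[0,0,-1.]])
for a in (0,np.pi):
    Rt=R.from_euler('z',a)*R.from_matrix(M)
    q=ik([.46,-.05,.33],Rt.as_rotvec()); print(a,q)
```

```text
rack [ 0.61129403 -0.00982092  0.01      ] tin [ 0.47753589 -0.06652355  0.035     ] pot [0.62255113 0.2056779  0.06      ] cheeks [0.63072047 0.13133601 0.057     ] [ 0.635098   -0.16025911  0.057     ] 0.2916279724857299 small [ 0.21699943 -0.2745246   0.02      ]
[[-0.906  0.423  0.   ]
 [ 0.423  0.906 -0.   ]
 [-0.    -0.    -1.   ]]
[[-0.0, -0.957, -0.29, 0.074], [1.0, -0.001, 0.001, 0.0], [-0.001, -0.29, 0.957, -0.142], [0.0, 0.0, 0.0, 1.0]] 361.8996795893782 -0.03968194915561466
0 [-0.2680122   0.11183012 -0.2156523   1.24331391  0.          2.87358045]
3.141592653589793 [-0.2680122   0.11183012 -0.2156523   1.24331391  0.         -0.2680122 ]
```

```bash
cat >> h.py <<'E'
from scipy.spatial.transform import Rotation as R
def down(yaw=0): # tool x = -world x at yaw 0 (camera on the robot side)
    return (R.from_euler('z',yaw)*R.from_matrix(np.diag([-1.,1,-1]))).as_rotvec()
def wrist():
    s=get_state(); T=np.eye(4);T[:3,:3]=R.from_rotvec(s["eef_rot"]).as_matrix();T[:3,3]=s["position"]
    f=grab_frame("wrist"); f["cam_to_world"]=T@np.array(f["T_tool_cam"]); return f
E
python3 - <<'E'
from h import *
movep([.50,-.02,.33],down()); f=wrist(); save(f,'w1.png')
np.savez('w1.npz',**f)
print(get_state()["clock"],get_state()["finger_gap"])
for n in("pick_tin","sugar_pot","jigger","tin_white","tin_green"):
    print(n,[(np.round(d["centre"],1).tolist(),round(d["score"],2)) for d in tip_of("wrist",n)][:4])
print([(np.round(d["centre"],1).tolist(),round(d["score"],2)) for d in tip_of("wrist","rack")])
for n in "abc": print(n,[(np.round(d["centre"],1).tolist(),round(d["score"],2)) for d in tip_of("wrist","rail_"+n)])
E
```

```text
4.1417 -0.0011747575264724876
pick_tin [([241.8, 137.8], 0.74)]
sugar_pot [([439.5, 242.3], 0.66), ([536.6, 140.6], 0.58)]
jigger [([133.6, 264.9], 0.58), ([190.7, 259.1], 0.2)]
tin_white [([333.2, 246.7], 0.91), ([198.5, 249.6], 0.2)]
tin_green [([197.8, 251.1], 0.89)]
[([281.8, 239.2], 0.86)]
a [([190.0, 259.8], 0.67), ([227.7, 253.8], 0.64), ([341.2, 252.6], 0.61), ([196.5, 252.3], 0.59), ([382.5, 250.8], 0.57), ([305.8, 256.9], 0.56), ([267.0, 254.8], 0.49)]
b [([190.0, 259.8], 0.67), ([227.7, 253.8], 0.64), ([341.2, 252.6], 0.61), ([196.5, 252.3], 0.59), ([382.5, 250.8], 0.57), ([305.8, 256.9], 0.56), ([267.0, 254.8], 0.49)]
c [([190.0, 259.8], 0.67), ([227.7, 253.8], 0.64), ([341.2, 252.6], 0.61), ([196.5, 252.3], 0.59), ([382.5, 250.8], 0.57), ([305.8, 256.9], 0.56), ([267.0, 254.8], 0.49)]
```

View pics/w1.png

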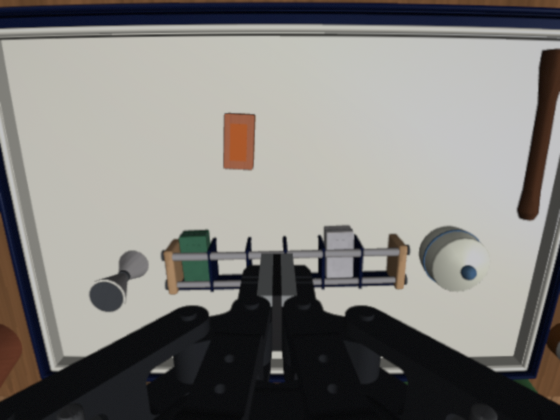

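The wrist view shows the orange tin at (239,141), the rack's front rail from (167,255) to (406,251), the white tin at (339,252), the green tin at (196,255), the sugar pot on the right (456,260) at the +y end, and the jigger on the left. An enlarged crop follows to confirm the tin and read corners.

Run:
```python
import cv2
i=cv2.imread('pics/w1.png')[100:298,155:415]; cv2.imwrite('pics/c1.png',cv2.resize(i,None,fx=3,fy=3,interpolation=cv2.INTER_CUBIC))
```

```text
(no output)
```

View pics/c1.png

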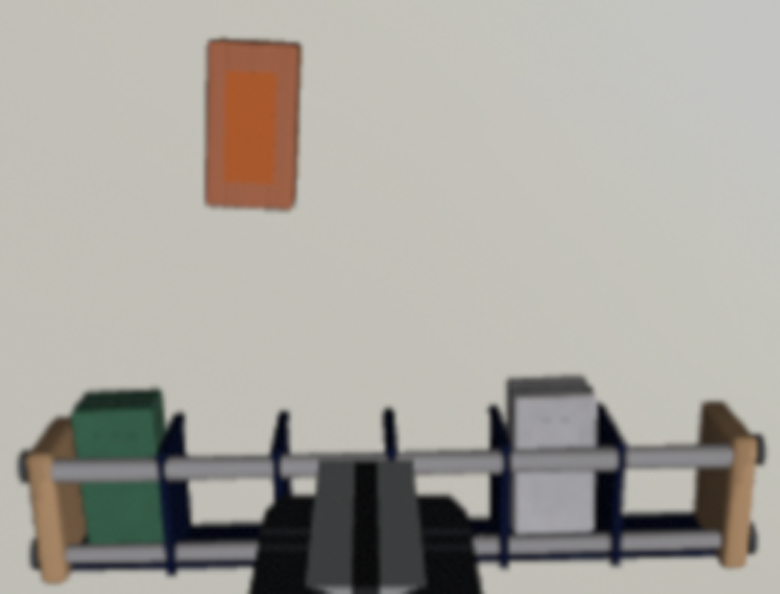

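Run:
```python
from h import *
from scipy.optimize import least_squares
f=dict(np.load('w1.npz'))
C=lambda p:np.array(p,float)/3+[155-1/3,100-1/3]
rp=[(162,468,-96),(279,465,-48),(505,461,48),(617,458,96),(52,470,-142),(735,457,142)]
def res(p):
    c,s=np.cos(p[2]),np.sin(p[2])
    P=[[p[0]+c*.008-s*y/1e3,p[1]+s*.008+c*y/1e3,.055] for _,_,y in rp]
    return (proj(f,P)-[C(r[:2]) for r in rp]).ravel()
r=least_squares(res,[.61,-.01,0]);print("rack",r.x.round(4),r.fun.round(2))
k=[(208,41),(300,44),(295,208),(206,206)]
P=np.array([at(f,C(q),.038) for q in k]);print(P.round(4).tolist(),"mean",P.mean(0).round(4))
print("edges",np.linalg.norm(P-np.roll(P,-1,0),axis=1).round(4))
d=(P[3]+P[2]-P[0]-P[1]);print("tin yaw",np.arctan2(d[1],d[0]))
s=get_state();print("tcp px",proj(f,s["position"])," crop",(proj(f,s["position"])-[155,100])*3)
# consistency with top view
g=grab_frame("top");np.savez('t.npz',**g);x,y,a=r.x
for yy in(-.154,.154):print(proj(g,[x-np.sin(a)*yy,y+np.cos(a)*yy,.055]))
print(proj(g,[*P.mean(0)[:2],.038]))
```

```text
rack [ 0.6084 -0.0076  0.0216] [ 0.22 -0.1  -0.69  0.21  0.4   0.02  1.21  0.19  0.6  -0.14 -1.75 -0.31]
[[0.4455, -0.0796, 0.038], [0.4467, -0.0439, 0.038], [0.5114, -0.0469, 0.038], [0.5106, -0.083, 0.038]] mean [ 0.4785 -0.0633  0.038 ]
edges [0.0358 0.0648 0.0361 0.0652]
tin yaw -0.04955776818772016
tcp px [273.8108465  273.79265353]  crop [356.43253951 521.3779606 ]
[305.00976939 151.50662356]
[189.59752461 159.67431257]
[270.76424418 203.44853802]
```

Only one candidate fits: the tin measured 65 × 36 mm, which is full size and orange with a copper lid. The rack fit is consistent, with a yaw of about 0.02. Next is the rail touch at gap 1 (+y end, beside the sugar pot).

```bash
cat >> h.py <<'E'
RX=np.array([.6084,-.0076]); RY=.0216
def rk(x,y,z): 
    c,s=np.cos(RY),np.sin(RY); return [RX[0]+c*x-s*y,RX[1]+s*x+c*y,z]
E
python3 - <<'E'
from h import *
movep(rk(.008,.120,.11),down(RY))
f0=np.array(get_state()["contact_force"])
hit=move_l(rk(.008,.120,.045),velocity=.03,until_force=1.5)
sleep(.1)
s=get_state();print(hit,s["clock"],s["position"],np.array(s["contact_force"])-f0)
E
```

```text
True 7.3333 [0.61377633 0.112555   0.05994837] [-0.36715747  0.62708524  5.04069787]
```

Run:
```python
from h import *
z=get_state()["position"][2]
for y in (.111,.103,.096,.089,.08,.066,.055,.048,.041,.032,.024):
    move_l(rk(.008,y,z-.0003),velocity=.03)
    s=get_state();F=s["contact_force"];print(y,round(s["clock"],2),s["position"].round(4),F.round(2))
sleep(.15)
print(get_state()["contact_force"])
p=s["position"]
move_l([p[0],p[1],.10]); move_l([.50,.0,.22],velocity=.3)
f=wrist();save(f,'w2.png');np.savez('w2.npz',**f);print(get_state()["clock"])
```

```text
0.111 7.78 [0.6145 0.1032 0.06  ] [0.59 0.61 4.78]
0.103 8.2 [0.6145 0.0958 0.0599] [-0.21  2.71  5.06]
0.096 8.58 [0.6146 0.0888 0.0599] [-0.48  2.17  6.18]
0.089 8.97 [0.6147 0.0819 0.0599] [-0.92  2.52  5.67]
0.08 9.42 [0.6149 0.0729 0.0599] [-0.16  2.38  4.85]
0.066 10.03 [0.6152 0.059  0.0599] [-0.76  2.84  5.86]
0.055 10.55 [0.6155 0.048  0.0599] [-0.51  2.5   5.44]
0.048 10.93 [0.6155 0.0409 0.0599] [-0.24  2.66  6.11]
0.041 11.32 [0.6157 0.0339 0.0599] [0.01 2.89 5.25]
0.032 11.77 [0.6159 0.025  0.0599] [-0.85  2.56  6.32]
0.024 12.18 [0.6161 0.017  0.0599] [-0.2   2.29  5.37]
[0.15040213 2.03978326 5.68560435]
13.5083
```

View pics/w2.png

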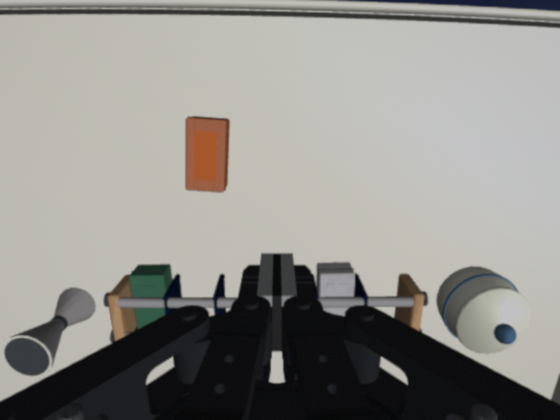

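The fingertip stayed on the rail at about 5 N past both plates to the third gap. Picture w2 shows the tin at (206,154) and the rail running from (108,300) to (426,299). Next I'll push the tin sideways from its −y side, then forward, and localise it by colour.

```bash
cat >> h.py <<'E'
def tin(f):
    h=cv2.cvtColor(f["img"],cv2.COLOR_RGB2HSV); m=cv2.inRange(h,(3,95,60),(14,255,255))
    n,L,S,c=cv2.connectedComponentsWithStats(cv2.morphologyEx(m,cv2.MORPH_OPEN,np.ones((3,3),np.uint8)))
    out=[]
    for i in range(1,n):
        if S[i,4]<60: continue
        v=np.argwhere(L==i)[:,::-1].astype(float)
        P=np.array([at(f,p,.038)[:2] for p in v])
        (c0,wh,a)=cv2.minAreaRect((P*1e4).astype(np.float32))
        if wh[0]<wh[1]: wh,a=wh[::-1],a+90
        a=np.deg2rad((a+45)%180-45); wh=np.array(wh)/1e4
        if .05<wh[0]<.085 and .02<wh[1]<.05: out.append((np.round(np.array(c0)/1e4,4),wh.round(4),round(a,3)))
    return out
def tr(p):
    c,s=np.cos(RY),np.sin(RY); d=np.array(p)[:2]-RX; return np.round([c*d[0]+s*d[1],-s*d[0]+c*d[1]],4)
E
python3 - <<'E'
from h import *
for n in('w1','w2','t'): print(n,tin(dict(np.load(n+'.npz'))))
f=dict(np.load('w2.npz')); p=proj(f,[rk(.008,y,.055) for y in(-.154,-.096,-.048,.096,.154)]);print(p.round(1).tolist())
i=f["img"][240:345,100:440,::-1];cv2.imwrite('pics/c2.png',cv2.resize(i,None,fx=2.35,fy=2.35,interpolation=cv2.INTER_CUBIC))
E
```

```text
w1 [(array([ 0.4782, -0.0635]), array([0.0646, 0.0351]), np.float64(-0.05))]
w2 [(array([ 0.478 , -0.0623]), array([0.0653, 0.0371]), np.float64(-0.048))]
t [(array([ 0.4771, -0.0665]), array([0.0648, 0.0318]), np.float64(-0.052)), (array([ 0.2145, -0.2694]), array([0.051 , 0.0307]), np.float64(0.026))]
[[107.0, 301.6], [166.1, 302.1], [215.7, 302.3], [364.9, 302.0], [424.3, 301.5]]
```

View pics/c2.png

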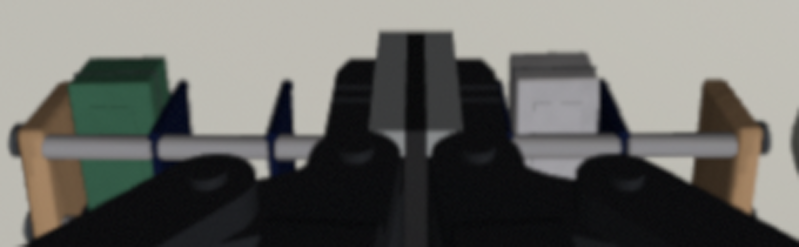

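The crop's plate grooves at (166.4,302), (216.2,303) and (366,302) match the predicted pixels within 1 px, so the rack pose holds. Pushing sideways now.

Run:
```python
from h import *
t=tr([.478,-.063]);print("tin in rack",t)
x0=t[0]+.001
movep(rk(x0,t[1]-.048,.10),down(RY)); move_l(rk(x0,t[1]-.048,.022),velocity=.15)
f0=get_state()["contact_force"]
hit=move_l(rk(x0,t[1]-.01,.022),velocity=.04,until_force=1.0)
s=get_state();print(hit,tr(s["position"]),s["contact_force"]-f0)
move_l(rk(x0,-.012,.022),velocity=.06)
s=get_state();print("tcp",tr(s["position"]),s["position"][2],s["contact_force"]-f0,s["clock"])
for f in (wrist(),grab_frame("top")):
    for k in tin(f): print(tr(k[0]),k[1],k[2]-RY)
save(wrist(),'w3.png')
```

```text
tin in rack [-0.1316 -0.0526]
True [-0.131  -0.0827] [-0.71303788 -0.41018851 -0.30665574]
tcp [-0.1306 -0.0122] 0.021971393444713414 [ 0.2788076  -0.77714213 -0.65899929] 16.775
[-0.399  -0.2526] [0.0511 0.0322] 0.0364
```

View pics/w3.png

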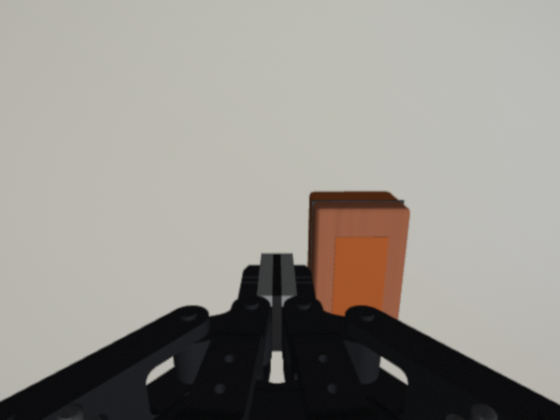

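The tin is flush beside the fingers, with its near lid edge running from (316,208) to (407,208). I'll measure it there and finish the sideways push from that.

Run:
```python
from h import *
f=wrist()
a,b,c=[tr(at(f,p,.038)) for p in((315,207),(408,207),(399,319))]
print(a,b,c,"mid y",(a[1]+b[1])/2,tr(get_state()["position"]))
dy=.024-(a[1]+b[1])/2; print("move",dy)
assert 0<dy<.025
p=tr(get_state()["position"]); x0=-.1306
move_l(rk(x0,p[1]+dy,.022),velocity=.05)
print(tr(get_state()["position"]))
move_l(rk(x0,p[1]+dy-.02,.022),velocity=.1)   # back off
move_l(rk(x0,p[1]+dy-.03,.16),velocity=.25)
move_l(rk(-.13,-.02,.22),velocity=.25)
f=wrist();np.savez('w4.npz',**f);save(f,'w4.png')
for k in tin(f): print("wrist",tr(k[0]),k[1],k[2]-RY)
for k in tin(grab_frame("top")): print("top",tr(k[0]),k[1],k[2]-RY)
print(get_state()["clock"])
```

```text
[-0.1657  0.0025] [-0.1656  0.0365] [-0.1181  0.038 ] mid y 0.0195 [-0.1306 -0.0122]
move 0.0045000000000000005
[-0.1306 -0.0074]
wrist [-0.1338  0.0242] [0.0651 0.0357] -0.0005999999999999998
top [-0.3991 -0.2535] [0.051  0.0318] 0.004399999999999998
18.775
```

Run:
```python
from h import *
yw=RY+np.pi/2; y=.0245; x0=-.134-.033-.0145-.025
movep(rk(x0,y,.12),down(yw)); print(get_state()["q"].round(2))
move_l(rk(x0,y,.022),velocity=.15)
f0=get_state()["contact_force"]
hit=move_l(rk(x0+.03,y,.022),velocity=.04,until_force=1.0)
s=get_state();print(hit,tr(s["position"]))
move_l(rk(-.086,y,.022),velocity=.06)
s=get_state();print(tr(s["position"]),s["contact_force"]-f0,s["clock"])
f=wrist();np.savez('w5.npz',**f);save(f,'w5.png')
for k in tin(f): print("wrist",tr(k[0]),k[1],k[2]-RY)
print(np.array([proj(f,[*rk(x,yy,.038)]) for x,yy in((-.1,.006),(-.1,.042),(-.034,.006),(-.034,.042))]).round(0).tolist(), [proj(f,rk(0,v,.057)).round(0).tolist() for v in(0,.048)])
```

```text
[-0.15  0.18 -0.72  0.68 -0.   -1.75]
True [-0.1763  0.0245]
[-0.0861  0.0245] [-1.11248724 -0.26447873 -0.90426588] 23.3417
wrist [-0.0406  0.0225] [0.0656 0.0385] -0.006600000000000002
[[313.0, 247.0], [310.0, 329.0], [139.0, 247.0], [149.0, 328.0]] [[14.0, 253.0], [43.0, 372.0]]
```

View pics/w5.png

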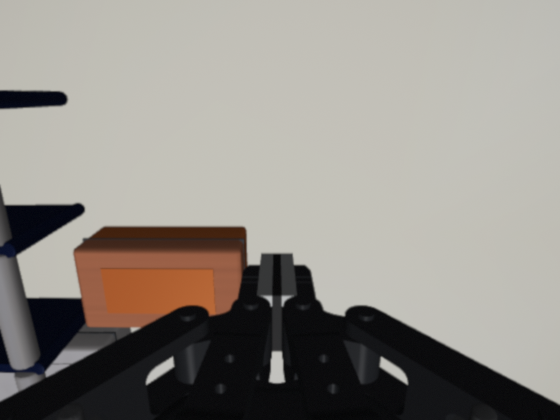

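The view shows the tin square (lid from (77,245) to (247,240), lower edge at row 327) and centred between the plates, about 4 mm short of the mouth. I'll push it home.

Run:
```python
from h import *
y=.0245
f0=get_state()["contact_force"]
hit=move_l(rk(-.045,y,.022),velocity=.04,until_force=4)
s=get_state();print(hit,tr(s["position"]),s["contact_force"]-f0)
if not hit:
    hit=move_l(rk(-.021,y,.022),velocity=.025,until_force=4); sleep(.3)
    s=get_state();print(hit,tr(s["position"]),s["contact_force"]-f0,s["clock"])
```

```text
False [-0.045   0.0245] [-0.35261846 -0.17369549  0.36990597]
True [-0.0247  0.0245] [-0.10713837  0.7050215   0.38511201] 25.6833
```

Run:
```python
from h import *
f0=get_state()["contact_force"]
hit=move_l(rk(-.0215,.0245,.022),velocity=.02,until_force=8); s=get_state();print(hit,tr(s["position"]),s["contact_force"]-f0)
move_l(rk(-.06,.0245,.022),velocity=.1); move_l(rk(-.08,.0245,.12),velocity=.2)
movep(rk(-.11,-.06,.22),down(RY)); sleep(.3)
f=wrist();save(f,'w6.png')
for k in tin(f): print("wrist",tr(k[0]),k[1],k[2]-RY)
print(proj(f,[rk(-.010,.006,.038),rk(-.010,.042,.038),rk(-.010,.006,.01),rk(-.010,.042,.01)]).round(1).tolist(),get_state()["clock"])
cv2.imwrite('pics/c6.png',cv2.resize(f["img"][200:420,200:560,::-1],None,fx=2.2,fy=2.2,interpolation=cv2.INTER_CUBIC))
```

```text
False [-0.0234  0.0245] [-4.99638909 -2.08081032  1.97087974]
[[341.5, 278.1], [377.4, 278.0], [337.0, 265.5], [370.5, 265.4]] 28.7833
```

View pics/c6.png

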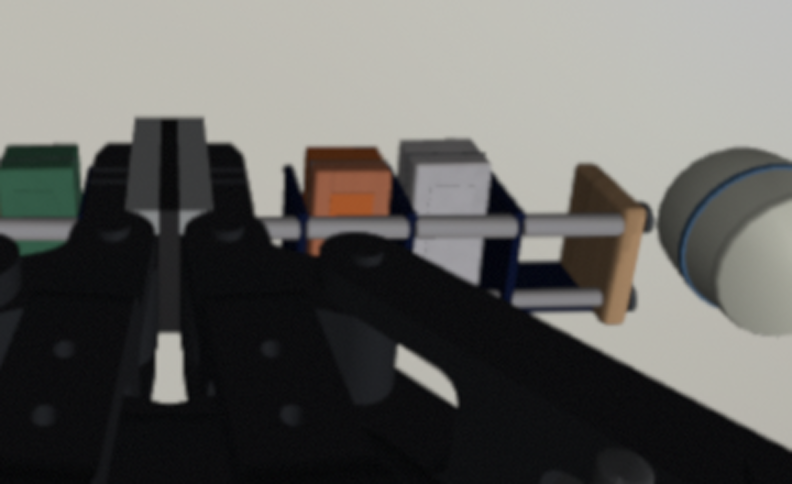

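The tin sits in the third gap from the sugar pot, between the plates. Its lid edge (rows 276, columns 339–377) is at least as deep as the white and green home tins, and the press met a firm 5 N stop. The robot is clear of everything.

```bash
python3 -c "
from h import *
print(sign_off())"
```

```text
the job is handed in; nothing more can be done
None
```

The job is handed in: I ran the shut fingertip along the rail from the sugar-pot end to the third gap, then pushed the orange tin into that gap until it stopped firmly against the back; no verdict was returned.

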